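# Charge the nut feeder and back up the hidden bolt

### The job

Charge the nut feeder: swing the cup's crank right over so that all four nuts slide out into the tray below, and stand the cup upright again. Then reach down into the narrow slot behind the bracket, grasp the hidden hexagonal bolt head that the nut runner is dragging round, and hold it firmly so that it no longer turns; finish while still holding it, without letting go. Do not knock over the oil bottle or the objective.

Things in the scene. Friction and masses are not known exactly. Their poses are not given: they have to be found in the camera images.
- feeder: Fixed nut feeder: open aluminium tray 205 x 124 x 40 mm (wall 4) between two dark posts 132 mm high that carry a tipping cup on a level shaft. Origin on the table right below the shaft; x (level) points the way the cup tips, y along the shaft, z up. Inside of the tray: x -50 to +146, y -23 to +93 mm; posts at y -37 and +107. The crank is on the -y side.
- cup (a joint): Tilt of the cup, rad: 0 = upright (stop), 2.70 = right over (stop), mouth swinging to feeder +x and down over the tray. Stiff bearing (0.08 N m): stays where left. Round aluminium cup 72 mm across, 80 high, wall 3, centred on the shaft at feeder y +35, z 120 mm. The nuts lie loose in it and all slide out only when it is tipped nearly right over; tip it slowly.
- crank_pin (a point): Mid-length of the cup's crank pin: black level round bar, 12 mm thick, 60 long, parallel to the shaft, free all round; it can turn between the fingers. It circles shaft at 60 mm radius: cup upright, the crank leans 77 degrees from straight up towards feeder -x (pin 58 mm behind and 13 above the shaft); it is straight up at half tilt and leans 77 degrees to +x at full tilt.
- shaft (a point): Point on the shaft axis level with the middle of the crank pin's gripping length: feeder x 0, y -80, z 120 mm. Axes as the feeder's.
- nut0_mid (a point): Centre of one of four equal loose steel hex nuts, 19 mm across flats, 10 mm thick, at the start lying in the cup.
- nut1_mid (a point): Centre of one of four equal loose steel hex nuts, 19 mm across flats, 10 mm thick, at the start lying in the cup.
- nut2_mid (a point): Centre of one of four equal loose steel hex nuts, 19 mm across flats, 10 mm thick, at the start lying in the cup.
- nut3_mid (a point): Centre of one of four equal loose steel hex nuts, 19 mm across flats, 10 mm thick, at the start lying in the cup.
- bracket: Fixed bracket on a base plate 250 x 120 x 12 mm. Origin on the table below the rear face of the upright aluminium plate (8 mm thick, 120 wide, top at z 140); x points through it to its hidden rear side, y along it, z up. A parallel dark rear plate (near face x +52, top z 115) leaves a slot open above and at both ends. In front (x -25 to -170) the nut runner's motor, top z 124.
- bolt_head (a point): Centre of the hidden bolt head, in the slot at bracket x +26, y 0, z 100 mm: a steel hexagon 24 mm across flats, 27.7 mm across corners, 16 mm long along the level bolt axis (bracket x), standing 18 mm off the plate on a spacer. The point turns with the bolt.
- bolt (a joint): Angle of the bolt about bracket x, rad. At 0 and every further pi/3 two flats are upright, facing bracket +y and -y. The nut runner drags the bolt round all the time (rising, about 0.12 rad/s, 0.06 N m, heavily damped); it never stops by itself. A firm grip from both sides along bracket y stops it at any angle; it need not be squared first.
- oil_bottle: Small white oil bottle with black cap, 34 mm across, 85 mm high, standing between feeder and bracket. Origin under its centre, z up its axis.
- objective: Brass microscope objective, 34 mm across, 50 mm high, standing between feeder and bracket. Origin under its centre, z up its axis.

How it is judged:
By the outcome, as a careful person would: the job done as asked, in the order asked, and still so for the second after the job is handed in, while the arm keeps its last pose, push and grip.
It also fails if it takes over 64 s, if anything falls off the work surface, if the arm or the gripper's body presses on something with over 40 N, if the wrist force passes 120 N, or if a joint passes its speed limit or range.

### The arm

A 6-joint arm with a two-finger parallel gripper is mounted at the origin on the work surface. World frame = base frame: x ahead of the robot, y to its left, z up, the work surface at z = 0. Lengths are in m, angles in rad, forces in N, time in s.
With the tool pointing down it reaches from about 0.375 to 0.975 m from the base axis. Payload 3.8 kg.
Tool frame: the origin (TCP) lies where the fingers leave the gripper's body, on its centre line; the fingertips stand 73 mm ahead of it and the grasp point (between the pads) lies 54 mm ahead of it; z points along the fingers, y is the line along which they close (so a half turn about z gives the same grasp; the last joint's range is limited). The gripper opens to 85 mm and grips with 20 to 120 N. Pads are 22 mm wide; open, the fingers measure 114 mm over their backs; the gripper's body (76 mm by 85 mm) begins 54 mm behind the grasp point. The pads swing forward as they close: fully open they stand 13 mm farther back than shut.
Start: joints at [-1.165, 0.264, 1.604, -0, 1.274, -0.037], TCP at [0.289, -0.61, 0.304] pointing down, gripper open.
Joint ranges: [-2.63, 2.63], [-0.94, 2.18], [0.31, 2.57], [-1.31, 4.45], [0, 2.66], [-2.55, 2.55]. Speed limits (rad/s): [2.57, 2.57, 3.14, 3.14, 3.14, 3.14].

### API

Orientations are given as a rotation vector (axis times angle).
In Python, from workcell import read_state, viewer, bot gives the robot as it stands.
- The arm moves only by the tool jog_arm, never from a script. Its argument "increments" is a list that holds one entry, the list of rows, each a list of 7 numbers: the shift along the tool's x, y, z in units of 30 mm (1.0 is 30 mm), then the turn, a rotation vector about the tool's x, y, z in units of 6 degrees (1.0 is 6 degrees), then the opening, from -1 (shut) to 1 (fully open). A call has exactly 5 rows; each row shifts and turns the commanded pose from where the row before left it, along the tool's axes as they then stand; what a row does not reach is not made up. A row lasts 1/12 s, in which the tool goes at most 41.7 mm and 7.16 degrees, less where a joint would pass 70% of its speed; a pose out of reach is approached as far as the arm can. A call is refused whole if a number of a shift passes 1 or a number of a turn 1, either way. A call with a gripper value outside its range is refused whole. The fingers move at their own pace and stop on an object; "force" is the grip in N (left out, the last holds). Time passes only in rows, so rows that do not move let the fingers close, or fill a call up. It gives the time, the measured TCP pose, the force, the opening and the grip force at its end, in the units of the state.
- read_state(): the state, without advancing time (a new reading comes with each control period).
- viewer.read_camera(name): name is "scene" or "top" or "wrist"; returns (picture, depth): 400x640x3 uint8, blue, green, red; 400x640 float32, m along the optical axis (not along the pixel's ray), 0 where there is no reading.
- viewer.camera_params(name): a dict with "fx", "fy", "cx", "cy" (pixels), "k1" (the pictures are not rectified: a ray, as slopes to the right and down, at radius r is drawn at 1 + k1 r^2 times it, then the intrinsics apply), "R" (3x3) and "t" (3): a world point X has camera coordinates R X + t; the wrist camera has in their place "hand_eye" (4x4, takes a point from camera to tool coordinates, whose origin is the TCP and whose axes are the flange's). Camera axes: x right, y down, z forward; pixel columns grow to the right and rows downward; lengths in m; the calibration is good to about 2 mm. A picture is of the moment at which its call begins: read the wrist's pose just before it. camera_params takes no time and is no camera call.
- bot.finish_job(): hands the job in; it is judged then, once.
The state is a dict: "time": time; "q": joint angles; "joint_vel": joint speeds; "joint_torque": joint torques, N m; "tool_pos": TCP position; "tcp_rot": TCP orientation; "wrist_force": force on the tool from outside, world axes, zero at the start; "torque": the same for the moment, N m; "width": opening from 0.0 (shut) to 1.0 (fully open); "grip_force": force on a finger pad.
Only numpy, scipy, OpenCV 4.12 (cv2) and the standard library are available. Lean on these libraries where they do the work, as an engineer would, in place of code of your own. Each camera call takes 0.05 s, during which the arm holds its last target. There are 200 camera calls.

## Working session

There is one attempt and no reset: what is moved stays moved. The work goes in short steps, Python scripts to look and compute and a tool call to move; the robot and the scene stay as the last step left them, time stands still between calls to the robot, and variables do not carry over. Pictures are saved under pics/ and viewed, at most 10 in all, crops included, and the job is handed in when it is done.

Besides the shell and the picture viewer there is one more tool, called after "Request:" as a command line: name --argument value ..., lists and objects as JSON in quotes. jog_arm: Moves the arm, as the interface text tells. Its arguments: {"type":"object","properties":{"increments":{"type":"array","items":{"type":"array","items":{"type":"array","items":{"type":"number"}}}},"force":{"type":"number"}},"required":["increments"]}

```bash
mkdir -p pics; ls
cat > h.py <<'E'
import numpy as np, cv2
from workcell import read_state, viewer, bot
from scipy.spatial.transform import Rotation as Ro
def cam(n, st=None):
    p=viewer.camera_params(n); K=np.array([[p['fx'],0,p['cx']],[0,p['fy'],p['cy']],[0,0,1.]]); D=np.array([p['k1'],0,0,0,0.])
    if 'R' in p and p['R'] is not None: R=np.array(p['R']);t=np.array(p['t'])
    else:
        H=np.array(p['hand_eye']); T=np.eye(4);T[:3,:3]=Ro.from_rotvec(st['tcp_rot']).as_matrix();T[:3,3]=st['tool_pos']
        M=np.linalg.inv(T@H); R=M[:3,:3];t=M[:3,3]
    return K,D,R,t
def rays(c,px):
    K,D,R,t=c; u=cv2.undistortPoints(np.array(px,float).reshape(-1,1,2),K,D)[:,0]
    d=np.c_[u,np.ones(len(u))]@R; return -R.T@t,d
def plane(c,px,z):
    o,d=rays(c,px); return o+d*((z-o[2])/d[:,2])[:,None]
def cloud(c,depth):
    v,u=np.nonzero(depth>0); o,d=rays(c,np.c_[u,v]); P=np.zeros(depth.shape+(3,)); P[v,u]=o+d*depth[v,u][:,None]; return P
def proj(c,X):
    K,D,R,t=c; return cv2.projectPoints(np.array(X,float).reshape(-1,1,3),cv2.Rodrigues(R)[0],t,K,D)[0][:,0]
def snap(n):
    st=read_state(); im,d=viewer.read_camera(n); return im,d,cam(n,st),st
E
python3 - <<'E'
from h import *
for n in('scene','top'):
    im,d,c,st=snap(n); cv2.imwrite(f'pics/{n}0.png',im); np.savez(f'{n}0.npz',im=im,d=d); print(n,c[2],c[3],c[0][0,0],(d>0).mean())
print(st)
E
```

```text
pics
scene [[-0.52977042  0.84814039 -0.00108655]
 [ 0.55780549  0.34745412 -0.75374311]
 [-0.63890245 -0.39991689 -0.65716828]] [ 0.30143299 -0.22150776  1.32017006] 384.5872555228737 0.9960859375
top [[-0.01496827 -0.99957237 -0.02512039]
 [-0.99617332  0.01707152 -0.08571631]
 [ 0.0861085   0.02374124 -0.99600285]] [-0.00881331  0.55008303  0.79559192] 370.89670602456823 0.9959140625
{'time': 0.05, 'q': array([-1.16488130e+00,  2.64743166e-01,  1.60535255e+00, -8.27977786e-06,
        1.27369677e+00, -3.69204772e-02]), 'joint_vel': array([-0.00032094, -0.00158163, -0.00290373, -0.00109764,  0.00151894,
        0.00130626]), 'joint_torque': array([ 5.19153309e-04, -5.17023504e+01, -3.68842828e+01, -1.84399837e-04,
        7.08836815e-03, -2.94043241e-05]), 'tool_pos': array([ 0.28900264, -0.60938341,  0.30258016]), 'tcp_rot': array([-3.06278799e+00, -6.89463661e-01,  6.45692963e-04]), 'wrist_force': array([ 0.28151042,  0.1701089 , -0.13702554]), 'torque': array([-0.04067414, -0.03388417,  0.04432603]), 'grip_force': 0.0, 'width': 1.0006136373760466}
```

View pics/scene0.png

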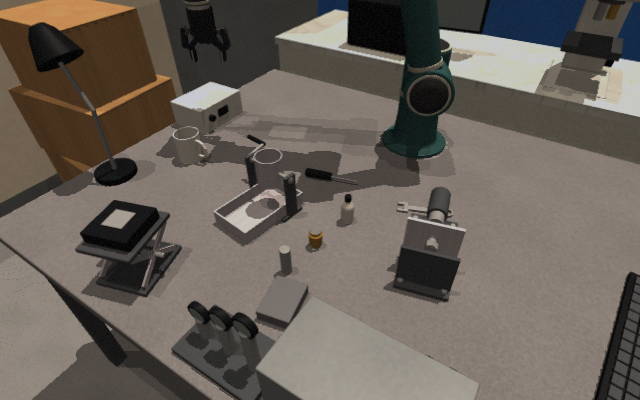

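View pics/top0.png

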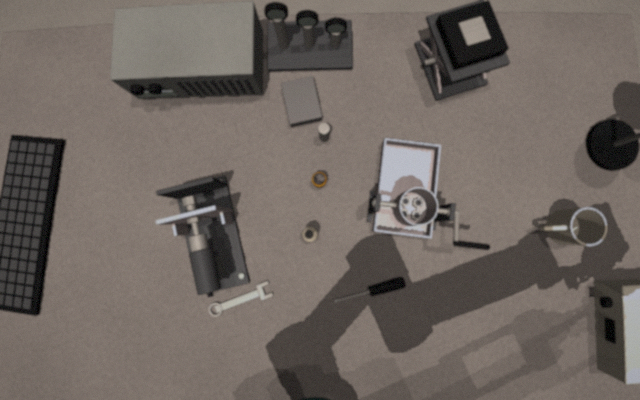

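The scene view shows the feeder (tray about (260,205), pin about (256,140)) and the bracket (430,250). In the top view the crank pin is at about (472,245), the cup at (418,207), the bracket plate at (190,215), the bottle at (310,235) and the objective at (320,178).

Run:
```python
from h import *
f=np.load('top0.npz');im,d=f['im'],f['d'];c=cam('top');P=cloud(c,d);Z=P[...,2]
g=cv2.cvtColor(im,cv2.COLOR_BGR2GRAY)
def box(u0,v0,u1,v1): m=np.zeros(Z.shape,bool);m[v0:v1,u0:u1]=1;return m
def rect(n,m):
    X=P[m]; r=cv2.minAreaRect(X[:,:2].astype(np.float32)*1000); print(n,m.sum(),np.round(r[0],1),np.round(r[1],1),round(r[2],1),'z',np.round(np.percentile(X[:,2],[5,50,95])*1000,1)); return cv2.boxPoints(r)
for z0,z1 in((.03,.05),):print(rect('tray rim',box(368,130,448,245)&(Z>z0)&(Z<z1)))
m=box(440,238,500,256)&(g<50)&(Z>.08);print(rect('pin',m)); v,u=np.nonzero(m);print('pinpx',cv2.minAreaRect(np.c_[u,v].astype(np.float32)))
rect('cup',box(395,180,445,232)&(Z>.145)&(Z<.175))
print(rect('front plate',box(140,170,240,250)&(Z>.128)&(Z<.155)))
print(rect('rear plate',box(140,170,240,225)&(Z>.105)&(Z<.123)&(g<70)))
rect('bottle',box(295,220,325,248)&(Z>.03)); rect('obj',box(308,165,335,192)&(Z>.03))
rect('post',box(440,195,460,225)&(Z>.1));rect('post2',box(365,195,385,220)&(Z>.1))
big=np.hstack([cv2.resize(im[130:260,360:500],None,fx=2.8,fy=2.8,interpolation=2),cv2.resize(im[160:290,145:285],None,fx=2.8,fy=2.8,interpolation=2)])
cv2.imwrite('pics/crop1.png',big)
f=np.load('scene0.npz');cv2.imwrite('pics/crop2.png',np.hstack([cv2.resize(f['im'][125:240,210:310],None,fx=4,fy=4,interpolation=2),cv2.resize(f['im'][180:295,385:470],None,fx=4,fy=4,interpolation=2)]))
```

```text
tray rim 660 [ 566.5 -206.4] [145.1 206.9] 82.0 z [31.8 38.6 41.3]
[[ 453.96445 -263.86252]
 [ 658.8543  -292.63406]
 [ 679.03076 -148.952  ]
 [ 474.14093 -120.18045]]
pin 145 [ 444.3 -304.7] [65.2  8.1] 81.8 z [135.3 137.7 139.7]
[[ 435.57718 -336.4071 ]
 [ 443.6428  -337.56805]
 [ 452.93405 -273.0182 ]
 [ 444.86844 -271.85724]]
pinpx ((471.03851318359375, 244.6923370361328), (34.481651306152344, 4.34121561050415), 7.125016689300537)
cup 317 [ 517.8 -203. ] [72.6 70. ] 89.0 z [147.1 157.9 160.3]
front plate 297 [509.4 236.9] [  8.5 119.7] 13.3 z [132.2 138.6 140.6]
[[491.41937 294.21835]
 [518.99097 177.70868]
 [527.2885  179.67227]
 [499.71692 296.18195]]
rear plate 167 [540.5 240.4] [ 71.1 113.8] 13.8 z [105.6 112.4 115.5]
[[492.4009  287.2632 ]
 [519.4646  176.71317]
 [588.50903 193.61594]
 [561.4453  304.166  ]]
bottle 192 [469.2   2. ] [29.6 31.7] 88.7 z [50.1 58.9 85. ]
obj 80 [586.9 -18.5] [30.5 31.1] 88.4 z [36.4 39.9 44.1]
post 258 [ 501.4 -273.3] [42.3 30.4] 27.5 z [107.8 125.6 131.9]
post2 151 [ 528.1 -130.3] [27.  27.6] 38.6 z [114.1 129.3 132.2]
```

View pics/crop1.png

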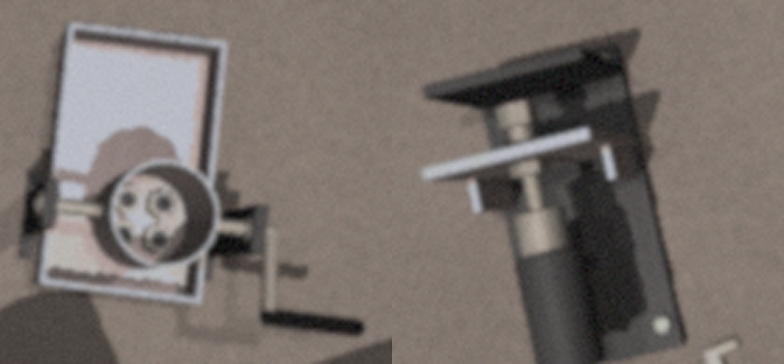

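View pics/crop2.png

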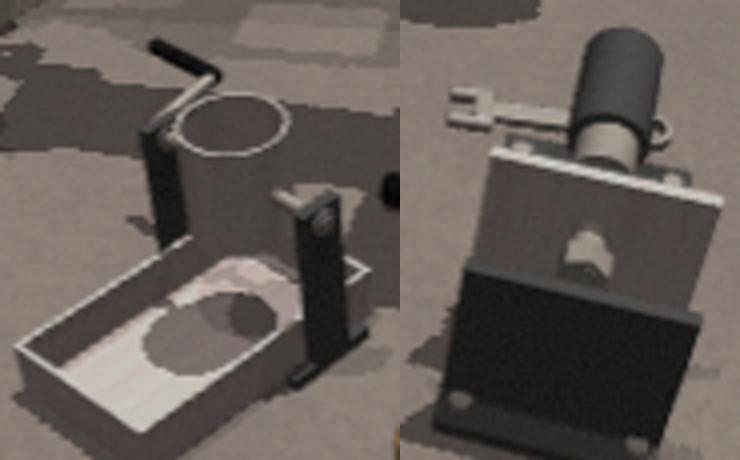

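```bash
cat >> h.py <<'E'
def plan(pos,yawy,n,st=None,show=True):
    """rows to bring TCP to pos (m), tool down with tool y at yawy deg; n rows"""
    st=st or read_state(); R=Ro.from_rotvec(st['tcp_rot']); p=np.array(st['tool_pos'])
    a=np.radians(yawy); y=np.array([np.cos(a),np.sin(a),0]); z=np.array([0,0,-1.]); T=Ro.from_matrix(np.c_[np.cross(y,z),y,z])
    rv=(R.inv()*T).as_rotvec()/n; dp=(np.array(pos)-p)/n; out=[]
    for i in range(n):
        s=R.inv().apply(dp); out.append(np.r_[s/.03,np.degrees(rv)/6]); R=R*Ro.from_rotvec(rv)
    out=np.array(out)
    if show: print(np.array2string(np.round(out,2),separator=','))
    return out
E
python3 - <<'E'
from h import *
f=np.load('scene0.npz');c=cam('scene');P=cloud(c,f['d']);print('bolt scene px',proj(c,[.5386,.2438,.1]),P[238:246:3,432])
print('pin proj',proj(c,[.4445,-.3067,.133]),proj(cam('top'),[.4445,-.3067,.139]))
g=f['im'].max(2); m=np.zeros(g.shape,bool);m[130:150,243:268]=1;m&=(g<45); v,u=np.nonzero(m);print('scene pin',u.min(),u.max(),v.min(),v.max(),P[m].mean(0))
plan([.4445,-.3067,.267],-8,15)
E
```

```text
bolt scene px [[430.18307381 247.10784567]] [[0.51935176 0.23918587 0.108222  ]
 [0.53242632 0.24311686 0.11278225]
 [0.5406917  0.24615168 0.11278055]]
pin proj [[255.24902239 140.72481695]] [[472.32726668 244.56350222]]
scene pin 248 264 135 145 [ 0.44527209 -0.30541254  0.1379455 ]
[[ 0.6 ,-0.46, 0.08,-0.  ,-0.  ,-0.63],
 [ 0.63,-0.42, 0.08,-0.  ,-0.  ,-0.63],
 [ 0.66,-0.38, 0.08,-0.  ,-0.  ,-0.63],
 [ 0.68,-0.33, 0.08,-0.  ,-0.  ,-0.63],
 [ 0.7 ,-0.29, 0.08,-0.  ,-0.  ,-0.63],
 [ 0.72,-0.24, 0.08,-0.  ,-0.  ,-0.63],
 [ 0.73,-0.19, 0.08,-0.  ,-0.  ,-0.63],
 [ 0.74,-0.14, 0.08,-0.  ,-0.  ,-0.63],
 [ 0.75,-0.1 , 0.08,-0.  ,-0.  ,-0.63],
 [ 0.75,-0.05, 0.08,-0.  ,-0.  ,-0.63],
 [ 0.76, 0.  , 0.08,-0.  ,-0.  ,-0.63],
 [ 0.75, 0.05, 0.08,-0.  ,-0.  ,-0.63],
 [ 0.75, 0.1 , 0.08,-0.  ,-0.  ,-0.63],
 [ 0.74, 0.15, 0.08,-0.  ,-0.  ,-0.63],
 [ 0.73, 0.2 , 0.08,-0.  ,-0.  ,-0.63]]
```

Request:
jog_arm --increments '[[[0.6,-0.46,0.08,0,0,-0.63,1],[0.63,-0.42,0.08,0,0,-0.63,1],[0.66,-0.38,0.08,0,0,-0.63,1],[0.68,-0.33,0.08,0,0,-0.63,1],[0.7,-0.29,0.08,0,0,-0.63,1]]]'

```text
time: 0.52
tool_pos: [0.3412, -0.5076, 0.291]
tcp_rot: [-2.907, -1.187, 0.0]
wrist_force: [-0.3, -0.0, -0.3]
width: 0.997
grip_force: 0.0
```

Request:
jog_arm --increments '[[[0.72,-0.24,0.08,0,0,-0.63,1],[0.73,-0.19,0.08,0,0,-0.63,1],[0.74,-0.14,0.08,0,0,-0.63,1],[0.75,-0.1,0.08,0,0,-0.63,1],[0.75,-0.05,0.08,0,0,-0.63,1]]]'

```text
time: 0.93
tool_pos: [0.3929, -0.4067, 0.2792]
tcp_rot: [-2.673, -1.649, 0.0]
wrist_force: [0.0, -0.5, -0.2]
width: 1.005
grip_force: 0.0
```

Request:
jog_arm --increments '[[[0.76,0,0.08,0,0,-0.63,1],[0.75,0.05,0.08,0,0,-0.63,1],[0.75,0.1,0.08,0,0,-0.63,1],[0.74,0.15,0.08,0,0,-0.63,1],[0.73,0.2,0.08,0,0,-0.63,1]]]'

```text
time: 1.35
tool_pos: [0.4442, -0.3057, 0.2673]
tcp_rot: [-2.366, -2.066, 0.0]
wrist_force: [0.6, -0.1, -0.8]
width: 1.005
grip_force: 0.0
```

Run:
```python
from h import *
im,d,c,st=snap('wrist'); cv2.imwrite('pics/w1.png',im); np.savez('w1.npz',im=im,d=d)
P=cloud(c,d); print(st['time'],st['tool_pos'],st['tcp_rot'],st['q'],st['wrist_force'])
print(proj(c,[.4445,-.3067,.139]))
g=im.max(2); m=(g<60)&(P[...,2]>.10)&(P[...,2]<.16)&(np.hypot(P[...,0]-.4445,P[...,1]+.3067)<.06)
X=P[m]; r=cv2.minAreaRect(X[:,:2].astype(np.float32)*1000);print(m.sum(),r,cv2.boxPoints(r),np.percentile(X[:,2],[5,50,95]))
```

```text
1.35 [ 0.4441536  -0.30565659  0.26726893] [-2.36583449e+00 -2.06564940e+00  2.56261513e-04] [-6.48955773e-01  3.43805815e-02  1.93516926e+00  1.99633640e-05
  1.17293695e+00 -5.13691801e-01] [ 0.62400975 -0.10422435 -0.8153159 ]
[[321.97538016 227.52470416]]
1736 ((451.65301513671875, -294.85516357421875), (90.50845336914062, 41.88239669799805), 50.516082763671875) [[ 406.71512 -316.4668 ]
 [ 439.04007 -343.0982 ]
 [ 496.5909  -273.24353]
 [ 464.26596 -246.61212]] [0.12926364 0.13729299 0.13889629]
```

View pics/w1.png

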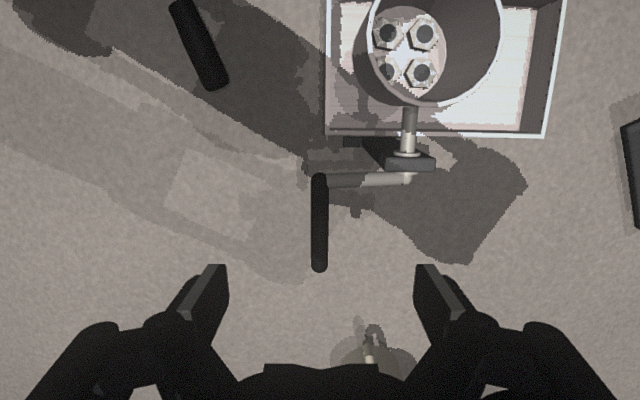

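The wrist view shows the pin upright in the picture, columns 312-327 and rows 173-271, with the crank arm at its top end and four nuts in the cup.

Run:
```python
from h import *
f=np.load('w1.npz');im,d=f['im'],f['d']; st=read_state(); c=cam('wrist',st)
g=im.max(2); m=np.zeros(g.shape,np.uint8); m[165:280,300:340]=(g[165:280,300:340]<45)
n,l,s,ce=cv2.connectedComponentsWithStats(m); k=1+s[1:,4].argmax(); v,u=np.nonzero(l==k); r=cv2.minAreaRect(np.c_[u,v].astype(np.float32)); print(s[k],r)
W=plane(c,[[r[0][0],s[k][1]],r[0],[r[0][0],s[k][1]+s[k][3]]],.133);print(W)
# two-view height: wrist ray x top ray of pin middle
o1,d1=rays(c,[r[0]]);o2,d2=rays(cam('top'),[[471.04,244.69]])
A=np.c_[d1[0],-d2[0]];x=np.linalg.lstsq(A,o2-o1,rcond=None)[0];print(o1+d1[0]*x[0],o2+d2[0]*x[1])
pin=W[1].copy(); print(pin)
plan([pin[0],pin[1],.187],-8,5)
```

```text
[ 311  173   18   99 1452] ((319.5, 222.0), (98.0, 17.0), 90.0)
[[ 0.44872755 -0.26778525  0.133     ]
 [ 0.44432497 -0.30091428  0.133     ]
 [ 0.4393491  -0.33834165  0.133     ]]
[ 0.47056828 -0.1184063   0.62397259] [ 0.46858629 -0.11910607  0.62433866]
[ 0.44432497 -0.30091428  0.133     ]
[[ 0.01,-0.01, 0.53,-0.  ,-0.01, 0.02],
 [ 0.01,-0.01, 0.53,-0.  ,-0.01, 0.02],
 [ 0.01,-0.01, 0.53,-0.  ,-0.01, 0.02],
 [ 0.01,-0.01, 0.53,-0.  ,-0.01, 0.02],
 [ 0.01,-0.01, 0.53,-0.  ,-0.01, 0.02]]
```

Request:
jog_arm --increments '[[[0,0,0.53,0,0,0,1],[0,0,0.53,0,0,0,1],[0,0,0.53,0,0,0,1],[0,0,0.53,0,0,0,0.3],[0,0,0.53,0,0,0,-0.2]]]' --force 25

```text
time: 1.82
tool_pos: [0.4438, -0.3067, 0.1873]
tcp_rot: [-2.369, -2.062, 0.0]
wrist_force: [0.3, -0.3, 0.1]
width: 0.749
grip_force: 0.0
```

Request:
jog_arm --increments '[[[0,0,0,0,0,0,-1],[0,0,0,0,0,0,-1],[0,0,0,0,0,0,-1],[0,0,0,0,0,0,-1],[0,0,0,0,0,0,-1]]]' --force 25

```text
time: 2.23
tool_pos: [0.4432, -0.3072, 0.1896]
tcp_rot: [-2.369, -2.062, 0.003]
wrist_force: [-5.9, -0.0, 3.2]
width: 0.125
grip_force: 24.4
```

Request:
jog_arm --increments '[[[0,0,0,0,0,0,-1],[0,0,0,0,0,0,-1],[0,0,0,0,0,0,-1],[0,0,0,0,0,0,-1],[0,0,0,0,0,0,-1]]]' --force 25

```text
time: 2.65
tool_pos: [0.4432, -0.3072, 0.1896]
tcp_rot: [-2.369, -2.062, 0.003]
wrist_force: [-5.4, -0.4, 2.7]
width: 0.129
grip_force: 24.4
```

Request:
jog_arm --increments '[[[0,0.04,-0.1,0,0,0,-1],[0,0.04,-0.1,0,0,0,-1],[0,0.04,-0.1,0,0,0,-1],[0,0.04,-0.1,0,0,0,-1],[0,0.03,-0.1,0,0,0,-1]]]'

```text
time: 3.07
tool_pos: [0.4475, -0.3078, 0.2032]
tcp_rot: [-2.367, -2.061, 0.006]
wrist_force: [-5.9, -1.7, -2.1]
width: 0.125
grip_force: 24.3
```

Request:
jog_arm --increments '[[[0,0.06,-0.09,0,0,0,-1],[0,0.06,-0.09,0,0,0,-1],[0,0.06,-0.09,0,0,0,-1],[0,0.065,-0.085,0,0,0,-1],[0,0.07,-0.08,0,0,0,-1]]]'

```text
time: 3.48
tool_pos: [0.4554, -0.309, 0.2165]
tcp_rot: [-2.364, -2.059, 0.01]
wrist_force: [-13.8, -0.7, 4.2]
width: 0.125
grip_force: 24.4
```

Request:
jog_arm --increments '[[[0,0.08,-0.07,0,0,0,-1],[0,0.08,-0.07,0,0,0,-1],[0,0.085,-0.065,0,0,0,-1],[0,0.085,-0.065,0,0,0,-1],[0,0.09,-0.065,0,0,0,-1]]]'

```text
time: 3.9
tool_pos: [0.4669, -0.3108, 0.2283]
tcp_rot: [-2.363, -2.058, 0.012]
wrist_force: [-15.2, 2.4, 13.5]
width: 0.136
grip_force: 24.7
```

Request:
jog_arm --increments '[[[0,0.095,-0.05,0,0,0,-1],[0,0.095,-0.05,0,0,0,-1],[0,0.1,-0.04,0,0,0,-1],[0,0.1,-0.04,0,0,0,-1],[0,0.105,-0.035,0,0,0,-1]]]'

```text
time: 4.32
tool_pos: [0.4852, -0.3133, 0.2357]
tcp_rot: [-2.369, -2.062, 0.003]
wrist_force: [-7.9, 1.1, 6.7]
width: 0.128
grip_force: 25.2
```

Request:
jog_arm --increments '[[[0,0.105,-0.025,0,0,0,-1],[0,0.105,-0.02,0,0,0,-1],[0,0.105,-0.015,0,0,0,-1],[0,0.11,-0.01,0,0,0,-1],[0,0.11,0,0,0,0,-1]]]'

```text
time: 4.73
tool_pos: [0.5013, -0.3155, 0.2369]
tcp_rot: [-2.37, -2.062, 0.003]
wrist_force: [-5.5, -0.6, 1.8]
width: 0.129
grip_force: 25.4
```

Request:
jog_arm --increments '[[[0,0.055,0,0,0,0,-1],[0,0.055,0,0,0,0,-1],[0,0.055,0.005,0,0,0,-1],[0,0.055,0.005,0,0,0,-1],[0,0.05,0.005,0,0,0,-1]]]'

```text
time: 5.15
tool_pos: [0.5096, -0.3167, 0.2363]
tcp_rot: [2.369, 2.062, -0.002]
wrist_force: [-4.8, -1.5, 4.6]
width: 0.125
grip_force: 25.5
```

Request:
jog_arm --increments '[[[0,0.055,0.01,0,0,0,-1],[0,0.05,0.01,0,0,0,-1],[0,0.055,0.01,0,0,0,-1],[0,0.05,0.015,0,0,0,-1],[0,0.055,0.015,0,0,0,-1]]]'

```text
time: 5.57
tool_pos: [0.5184, -0.3179, 0.2335]
tcp_rot: [2.368, 2.061, -0.001]
wrist_force: [-4.8, -2.5, 5.3]
width: 0.129
grip_force: 26.0
```

Request:
jog_arm --increments '[[[0,0.05,0.02,0,0,0,-1],[0,0.05,0.015,0,0,0,-1],[0,0.05,0.02,0,0,0,-1],[0,0.05,0.02,0,0,0,-1],[0,0.05,0.02,0,0,0,-1]]]'

```text
time: 5.98
tool_pos: [0.5255, -0.3189, 0.23]
tcp_rot: [2.369, 2.062, -0.002]
wrist_force: [-3.6, -3.0, 3.6]
width: 0.128
grip_force: 26.3
```

Request:
jog_arm --increments '[[[0,0.05,0.02,0,0,0,-1],[0,0.05,0.025,0,0,0,-1],[0,0.05,0.025,0,0,0,-1],[0,0.05,0.025,0,0,0,-1],[0,0.045,0.025,0,0,0,-1]]]'

```text
time: 6.4
tool_pos: [0.5325, -0.3197, 0.2261]
tcp_rot: [-2.369, -2.063, 0.002]
wrist_force: [-4.6, -4.0, 2.5]
width: 0.128
grip_force: 26.4
```

Request:
jog_arm --increments '[[[0,0.045,0.03,0,0,0,-1],[0,0.045,0.03,0,0,0,-1],[0,0.045,0.03,0,0,0,-1],[0,0.04,0.035,0,0,0,-1],[0,0.04,0.035,0,0,0,-1]]]'

```text
time: 6.82
tool_pos: [0.5391, -0.3206, 0.2213]
tcp_rot: [2.37, 2.063, -0.001]
wrist_force: [-3.0, -3.2, 2.5]
width: 0.129
grip_force: 26.3
```

Request:
jog_arm --increments '[[[0,0.04,0.035,0,0,0,-1],[0,0.04,0.035,0,0,0,-1],[0,0.04,0.035,0,0,0,-1],[0,0.04,0.035,0,0,0,-1],[0,0.035,0.04,0,0,0,-1]]]'

```text
time: 7.23
tool_pos: [0.5447, -0.3213, 0.2157]
tcp_rot: [-2.369, -2.062, 0.001]
wrist_force: [-4.5, -2.5, 1.7]
width: 0.127
grip_force: 26.5
```

Request:
jog_arm --increments '[[[0,0.035,0.04,0,0,0,-1],[0,0.035,0.04,0,0,0,-1],[0,0.03,0.045,0,0,0,-1],[0,0.035,0.045,0,0,0,-1],[0,0.03,0.045,0,0,0,-1]]]'

```text
time: 7.65
tool_pos: [0.5497, -0.3218, 0.2093]
tcp_rot: [-2.369, -2.062, 0.001]
wrist_force: [-5.0, -2.1, 2.5]
width: 0.127
grip_force: 26.6
```

Request:
jog_arm --increments '[[[0,0.03,0.045,0,0,0,-1],[0,0.03,0.045,0,0,0,-1],[0,0.03,0.045,0,0,0,-1],[0,0.03,0.045,0,0,0,-1],[0,0.03,0.045,0,0,0,-1]]]'

```text
time: 8.07
tool_pos: [0.5538, -0.3224, 0.2024]
tcp_rot: [-2.369, -2.062, 0.002]
wrist_force: [-4.1, -2.5, 2.7]
width: 0.128
grip_force: 26.6
```

Request:
jog_arm --increments '[[[0,0.02,0.05,0,0,0,-1],[0,0.02,0.05,0,0,0,-1],[0,0.02,0.05,0,0,0,-1],[0,0.02,0.05,0,0,0,-1],[0,0.02,0.05,0,0,0,-1]]]'

```text
time: 8.48
tool_pos: [0.5569, -0.3228, 0.195]
tcp_rot: [-2.369, -2.062, 0.001]
wrist_force: [-4.8, -2.2, 3.6]
width: 0.125
grip_force: 26.9
```

Request:
jog_arm --increments '[[[0,0.02,0.05,0,0,0,-1],[0,0.02,0.05,0,0,0,-1],[0,0.015,0.05,0,0,0,-1],[0,0.015,0.05,0,0,0,-1],[0,0.015,0.05,0,0,0,-1]]]'

```text
time: 8.9
tool_pos: [0.5592, -0.323, 0.1874]
tcp_rot: [-2.368, -2.061, 0.002]
wrist_force: [-6.3, -1.3, 5.8]
width: 0.129
grip_force: 27.1
```

Request:
jog_arm --increments '[[[0,0.01,0.05,0,0,0,-1],[0,0,0.05,0,0,0,-1],[0,0,0,0,0,0,-1],[0,0,0,0,0,0,-1],[0,0,0,0,0,0,-1]]]'

```text
time: 9.32
tool_pos: [0.5594, -0.323, 0.187]
tcp_rot: [-2.369, -2.062, 0.002]
wrist_force: [-10.2, 2.1, 15.7]
width: 0.125
grip_force: 28.0
```

Run:
```python
from h import *
print(read_state()['q'])
a=[]
for n,b in(('top',(120,260,360,500)),('scene',(125,240,205,320))):
    im,d,c,st=snap(n); np.savez(n+'1.npz',im=im,d=d); y0,y1,x0,x1=b; a.append(cv2.resize(im[y0:y1,x0:x1],(390,390),interpolation=2))
cv2.imwrite('pics/tip.png',np.hstack(a))
```

```text
[-5.61935971e-01  3.03263652e-01  1.77904270e+00 -7.26169320e-04
  1.06107149e+00 -4.23228309e-01]
```

View pics/tip.png

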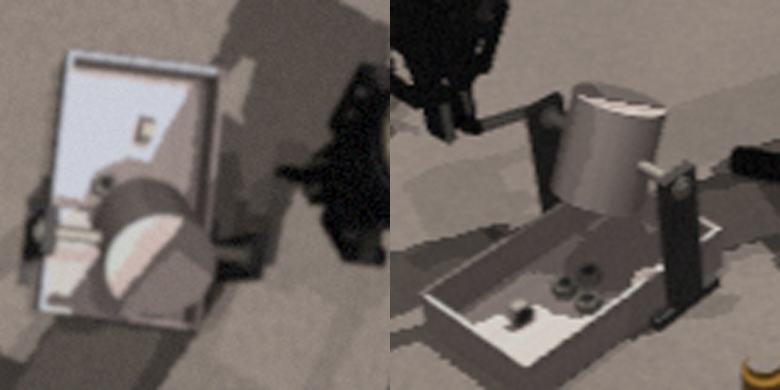

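At the right-over stop the scene crop shows all four nuts in the tray, at (510,315), (565,288), (590,272) and (588,302). Next I swing the cup back.

Request:
jog_arm --increments '[[[0,-0.01,-0.1,0,0,0,-1],[0,-0.03,-0.1,0,0,0,-1],[0,-0.03,-0.1,0,0,0,-1],[0,-0.04,-0.1,0,0,0,-1],[0,-0.04,-0.1,0,0,0,-1]]]'

```text
time: 9.83
tool_pos: [0.5556, -0.3224, 0.1992]
tcp_rot: [-2.37, -2.062, 0.0]
wrist_force: [-2.4, -4.1, -3.5]
width: 0.127
grip_force: 25.8
```

Request:
jog_arm --increments '[[[0,-0.04,-0.1,0,0,0,-1],[0,-0.06,-0.09,0,0,0,-1],[0,-0.06,-0.09,0,0,0,-1],[0,-0.06,-0.09,0,0,0,-1],[0,-0.065,-0.085,0,0,0,-1]]]'

```text
time: 10.25
tool_pos: [0.5474, -0.3213, 0.2141]
tcp_rot: [2.369, 2.062, 0.001]
wrist_force: [0.3, -3.1, -5.4]
width: 0.128
grip_force: 24.9
```

Request:
jog_arm --increments '[[[0,-0.07,-0.08,0,0,0,-1],[0,-0.08,-0.07,0,0,0,-1],[0,-0.08,-0.07,0,0,0,-1],[0,-0.085,-0.065,0,0,0,-1],[0,-0.085,-0.065,0,0,0,-1]]]'

```text
time: 10.67
tool_pos: [0.5366, -0.3198, 0.2258]
tcp_rot: [2.367, 2.06, 0.004]
wrist_force: [5.9, -2.6, -0.8]
width: 0.126
grip_force: 24.8
```

Request:
jog_arm --increments '[[[0,-0.09,-0.065,0,0,0,-1],[0,-0.095,-0.05,0,0,0,-1],[0,-0.095,-0.05,0,0,0,-1],[0,-0.1,-0.04,0,0,0,-1],[0,-0.1,-0.04,0,0,0,-1]]]'

```text
time: 11.08
tool_pos: [0.5235, -0.3179, 0.2346]
tcp_rot: [2.365, 2.058, 0.007]
wrist_force: [5.7, 0.6, 4.6]
width: 0.121
grip_force: 24.5
```

Request:
jog_arm --increments '[[[0,-0.105,-0.035,0,0,0,-1],[0,-0.105,-0.025,0,0,0,-1],[0,-0.105,-0.02,0,0,0,-1],[0,-0.105,-0.015,0,0,0,-1],[0,-0.11,-0.01,0,0,0,-1]]]'

```text
time: 11.5
tool_pos: [0.5078, -0.3157, 0.2385]
tcp_rot: [2.365, 2.058, 0.007]
wrist_force: [4.6, -0.5, 5.8]
width: 0.13
grip_force: 25.2
```

Request:
jog_arm --increments '[[[0,-0.11,0,0,0,0,-1],[0,-0.11,0,0,0,0,-1],[0,-0.11,0.01,0,0,0,-1],[0,-0.105,0.015,0,0,0,-1],[0,-0.105,0.02,0,0,0,-1]]]'

```text
time: 11.92
tool_pos: [0.4909, -0.3133, 0.2364]
tcp_rot: [2.366, 2.059, 0.005]
wrist_force: [2.4, -0.8, 6.3]
width: 0.128
grip_force: 26.1
```

Run:
```python
from h import *
s=read_state();print(s['tool_pos'],s['wrist_force'])
```

```text
[ 0.49093554 -0.31327462  0.23642637] [ 2.39781878 -0.76750338  6.31400888]
```

Request:
jog_arm --increments '[[[0,-0.105,0.025,0,0,0,-1],[0,-0.1,0.03,0,0,0,-1],[0,-0.1,0.03,0,0,0,-1],[0,-0.1,0.04,0,0,0,-1],[0,-0.095,0.04,0,0,0,-1]]]'

```text
time: 12.33
tool_pos: [0.4747, -0.311, 0.2295]
tcp_rot: [2.369, 2.062, 0.002]
wrist_force: [1.9, -0.1, 5.9]
width: 0.13
grip_force: 26.8
```

Request:
jog_arm --increments '[[[0,-0.09,0.05,0,0,0,-1],[0,-0.09,0.055,0,0,0,-1],[0,-0.085,0.06,0,0,0,-1],[0,-0.085,0.06,0,0,0,-1],[0,-0.08,0.065,0,0,0,-1]]]'

```text
time: 12.75
tool_pos: [0.4615, -0.3091, 0.2191]
tcp_rot: [-2.37, -2.062, -0.001]
wrist_force: [2.2, 0.4, 4.3]
width: 0.124
grip_force: 27.5
```

Request:
jog_arm --increments '[[[0,-0.075,0.07,0,0,0,-1],[0,-0.07,0.075,0,0,0,-1],[0,-0.07,0.08,0,0,0,-1],[0,-0.065,0.08,0,0,0,-1],[0,-0.06,0.085,0,0,0,-1]]]'

```text
time: 13.17
tool_pos: [0.4514, -0.3078, 0.2076]
tcp_rot: [-2.37, -2.062, -0.0]
wrist_force: [5.0, 2.4, 0.7]
width: 0.131
grip_force: 27.2
```

Request:
jog_arm --increments '[[[0,-0.05,0.09,0,0,0,-1],[0,-0.05,0.09,0,0,0,-1],[0,-0.045,0.095,0,0,0,-1],[0,-0.045,0.095,0,0,0,-1],[0,-0.04,0.095,0,0,0,-1]]]'

```text
time: 13.58
tool_pos: [0.4447, -0.3069, 0.1938]
tcp_rot: [2.37, 2.062, 0.0]
wrist_force: [3.9, 2.8, 3.8]
width: 0.129
grip_force: 27.4
```

Request:
jog_arm --increments '[[[0,-0.03,0.1,0,0,0,-1],[0,-0.03,0.1,0,0,0,-1],[0,-0.01,0.1,0,0,0,-1],[0,0,0.1,0,0,0,-1],[0,0,0,0,0,0,-1]]]'

```text
time: 14.0
tool_pos: [0.443, -0.307, 0.1856]
tcp_rot: [2.369, 2.062, -0.0]
wrist_force: [-2.8, 7.0, 23.9]
width: 0.13
grip_force: 29.9
```

Run:
```python
from h import *
s=read_state();print(s['tool_pos'],s['wrist_force'])
```

```text
[ 0.4430373  -0.30703005  0.18561029] [-2.75506562  6.99430704 23.88888585]
```

Request:
jog_arm --increments '[[[0,0,0,0,0,0,0.2],[0,0,0,0,0,0,0.6],[0,0,0,0,0,0,1],[0,0,0,0,0,0,1],[0,0,0,0,0,0,1]]]'

```text
time: 14.42
tool_pos: [0.4416, -0.3064, 0.1807]
tcp_rot: [-2.368, -2.061, 0.002]
wrist_force: [-0.6, 0.5, 0.3]
width: 0.832
grip_force: 0.0
```

Request:
jog_arm --increments '[[[0,0,-0.5,0,0,0,1],[0,0,-0.8,0,0,0,1],[0,0,-0.8,0,0,0,1],[0,0,-0.8,0,0,0,1],[0,0,-0.8,0,0,0,1]]]'

```text
time: 14.83
tool_pos: [0.4421, -0.3065, 0.2931]
tcp_rot: [-2.368, -2.061, 0.001]
wrist_force: [0.0, -0.8, 0.7]
width: 1.005
grip_force: 0.0
```

Run:
```python
from h import *
a=[]
for n,b in(('top',(120,260,360,500)),('scene',(125,240,205,320))):
    im,d,c,st=snap(n); y0,y1,x0,x1=b; a.append(cv2.resize(im[y0:y1,x0:x1],(390,390),interpolation=2))
cv2.imwrite('pics/back.png',np.hstack(a))
print(st['tool_pos'],st['width']); plan([.5386,.2438,.28],103.3,20)
```

```text
[ 0.44412494 -0.30810777  0.29917337] 1.0011894250846656
[[ 0.93, 0.03, 0.03, 0.  , 0.  ,-0.93],
 [ 0.93, 0.12, 0.03, 0.  , 0.  ,-0.93],
 [ 0.91, 0.21, 0.03, 0.  , 0.  ,-0.93],
 [ 0.89, 0.3 , 0.03, 0.  , 0.  ,-0.93],
 [ 0.85, 0.38, 0.03, 0.  , 0.  ,-0.93],
 [ 0.81, 0.46, 0.03, 0.  , 0.  ,-0.93],
 [ 0.76, 0.54, 0.03, 0.  , 0.  ,-0.93],
 [ 0.71, 0.61, 0.03, 0.  , 0.  ,-0.93],
 [ 0.65, 0.67, 0.03, 0.  , 0.  ,-0.93],
 [ 0.58, 0.73, 0.03, 0.  , 0.  ,-0.93],
 [ 0.5 , 0.79, 0.03, 0.  , 0.  ,-0.93],
 [ 0.42, 0.83, 0.03, 0.  , 0.  ,-0.93],
 [ 0.34, 0.87, 0.03, 0.  , 0.  ,-0.93],
 [ 0.26, 0.9 , 0.03, 0.  , 0.  ,-0.93],
 [ 0.17, 0.92, 0.03, 0.  , 0.  ,-0.93],
 [ 0.08, 0.93, 0.03, 0.  , 0.  ,-0.93],
 [-0.01, 0.93, 0.03, 0.  , 0.  ,-0.93],
 [-0.1 , 0.93, 0.03, 0.  , 0.  ,-0.93],
 [-0.19, 0.91, 0.03, 0.  , 0.  ,-0.93],
 [-0.28, 0.89, 0.03, 0.  , 0.  ,-0.93]]
```

View pics/back.png

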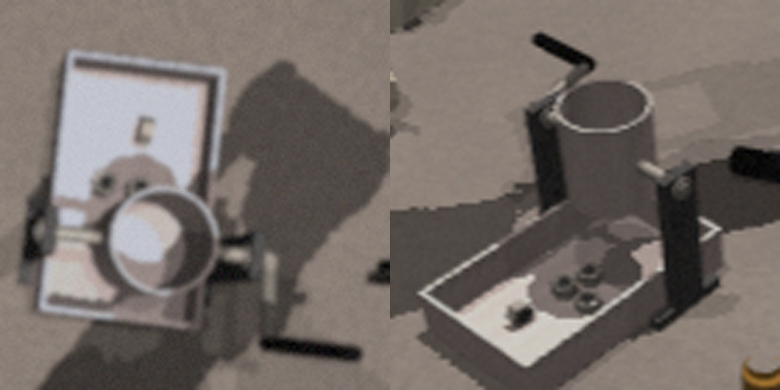

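The cup is upright and empty, and the four nuts lie in the tray. Next I go over the bracket.

Request:
jog_arm --increments '[[[0.93,0.03,0.03,0,0,-0.93,1],[0.93,0.12,0.03,0,0,-0.93,1],[0.91,0.21,0.03,0,0,-0.93,1],[0.89,0.3,0.03,0,0,-0.93,1],[0.85,0.38,0.03,0,0,-0.93,1]]]'

```text
time: 15.35
tool_pos: [0.4656, -0.1673, 0.287]
tcp_rot: [-1.796, -2.575, 0.001]
wrist_force: [0.4, -0.5, 0.4]
width: 0.999
grip_force: 0.0
```

Request:
jog_arm --increments '[[[0.81,0.46,0.03,0,0,-0.93,1],[0.76,0.54,0.03,0,0,-0.93,1],[0.71,0.61,0.03,0,0,-0.93,1],[0.65,0.67,0.03,0,0,-0.93,1],[0.58,0.73,0.03,0,0,-0.93,1]]]'

```text
time: 15.77
tool_pos: [0.4887, -0.0292, 0.2825]
tcp_rot: [-1.121, -2.932, 0.001]
wrist_force: [0.9, -0.8, 0.2]
width: 1.003
grip_force: 0.0
```

Request:
jog_arm --increments '[[[0.5,0.79,0.03,0,0,-0.93,1],[0.42,0.83,0.03,0,0,-0.93,1],[0.34,0.87,0.03,0,0,-0.93,1],[0.26,0.9,0.03,0,0,-0.93,1],[0.17,0.92,0.03,0,0,-0.93,1]]]'

```text
time: 16.18
tool_pos: [0.512, 0.1089, 0.2779]
tcp_rot: [-0.381, -3.116, 0.002]
wrist_force: [-0.0, 0.1, -0.4]
width: 1.007
grip_force: 0.0
```

Request:
jog_arm --increments '[[[0.08,0.93,0.03,0,0,-0.93,1],[-0.01,0.93,0.03,0,0,-0.93,1],[-0.1,0.93,0.03,0,0,-0.93,1],[-0.19,0.91,0.03,0,0,-0.93,1],[-0.28,0.89,0.03,0,0,-0.93,1]]]'

```text
time: 16.6
tool_pos: [0.5346, 0.2467, 0.2732]
tcp_rot: [0.381, -3.116, 0.002]
wrist_force: [0.4, -1.0, 0.2]
width: 0.998
grip_force: 0.0
```

Run:
```python
from h import *
im,d,c,st=snap('wrist'); np.savez('w2.npz',im=im,d=d)
P=cloud(c,d); print(st['time'],st['tool_pos'],st['tcp_rot'],st['q'])
def B(X,o=np.array([.5133,.2378]),a=np.radians(13.3)):
    x=np.array([np.cos(a),np.sin(a)]);y=np.array([-x[1],x[0]]); return np.c_[(X[:,:2]-o)@x,(X[:,:2]-o)@y,X[:,2]]
near=np.hypot(P[...,0]-.5386,P[...,1]-.2438)<.09
for n,lo,hi in(('front',.13,.15),('rear',.108,.122)):
    m=near&(P[...,2]>lo)&(P[...,2]<hi); X=P[m]
    r=cv2.minAreaRect(X[:,:2].astype(np.float32)*1000);print(n,m.sum(),r,np.median(X[:,2]));b=B(X);print(np.percentile(b,[2,98],axis=0))
b=B(P.reshape(-1,3)); m=(b[:,0]>.012)&(b[:,0]<.045)&(abs(b[:,1])<.025)&(b[:,2]>.095); print('bolt',m.sum(),np.percentile(b[m],[5,50,95],axis=0))
print(proj(c,[[.5386,.2438,.112],[.5133,.2378,.14]]))
cv2.imwrite('pics/w2.png',im)
```

```text
16.6 [0.53464194 0.24673373 0.27316719] [ 3.81365833e-01 -3.11591638e+00  1.67786943e-03] [ 3.90251961e-01  1.24988288e-01  1.82623532e+00 -4.17043423e-04
  1.19299015e+00 -1.42396426e+00]
front 2748 ((508.1659240722656, 237.65687561035156), (8.877497673034668, 120.25763702392578), 12.847167015075684) 0.1388194355314965
[[-0.00930799 -0.05643588  0.13086181]
 [-0.00111606  0.05869116  0.14027864]]
rear 4777 ((511.75848388671875, 238.15029907226562), (124.68885040283203, 120.9515380859375), 12.958391189575195) 0.11358747221433996
[[-0.06236496 -0.05499373  0.10834624]
 [ 0.05982918  0.05617096  0.12009543]]
bolt 2493 [[ 0.01204313 -0.01264754  0.10226314]
 [ 0.01272866  0.00055231  0.27405259]
 [ 0.03010557  0.01797067  0.28291235]]
[[315.79065435 215.28332784]
 [315.37148468 191.82373167]]
```

View pics/w2.png

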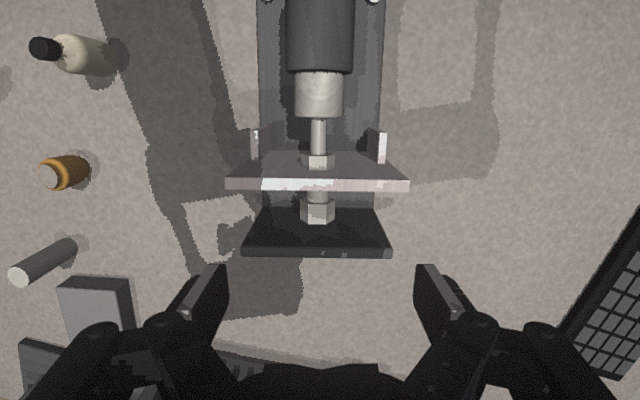

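The wrist view shows the bolt head at (317,212), between the front plate's top edge (row 184) and the rear plate's (row 253).

Run:
```python
from h import *
f=np.load('w2.npz');im,d=f['im'],f['d'];st=read_state();c=cam('wrist',st);P=cloud(c,d)
g=im.max(2); m=np.zeros(g.shape,np.uint8); s=np.s_[192:228,295:345]; m[s]=(g[s]>100)&(P[s][...,2]<.125)&(P[s][...,2]>.09)
v,u=np.nonzero(m); X=P[v,u]; a=np.radians(13.1);x=np.array([np.cos(a),np.sin(a)]);y=np.array([-x[1],x[0]])
o=np.array([.5088,.2373])+.004*x
b=np.c_[(X[:,:2]-o)@x,(X[:,:2]-o)@y,X[:,2]]
hd=(b[:,0]>.016); print(u.min(),u.max(),v.min(),v.max(),m.sum(),np.percentile(b,[2,50,98],axis=0),np.percentile(b[hd],[2,50,98],axis=0))
# rear plate top edge rows / front by rays on their heights
for (px,z) in (([317,180],.14),([317,190],.14),([317,249],.115),([317,257],.115)):
    w=plane(c,[px],z)[0]; print(px,(w[:2]-o)@x,(w[:2]-o)@y)
t=o+.026*x; print('bolt',t); plan([t[0],t[1],.215],103.1,5);
```

```text
300 334 192 223 807 [[ 0.01202336 -0.00721746  0.10003659]
 [ 0.02515126  0.00617727  0.10917753]
 [ 0.03508413  0.01804884  0.11208864]] [[ 0.01657313 -0.00736786  0.09991191]
 [ 0.02690118  0.00664947  0.11022286]
 [ 0.03510032  0.01840306  0.11211725]]
[317, 180] -0.005411422665979941 0.004931255342731505
[317, 190] 0.0012287257594676324 0.005047640689404722
[317, 249] 0.05511612326132972 0.005789176764968968
[317, 257] 0.06197828322088479 0.005907664929950837
bolt [0.53801928 0.24409954]
[[-0.01,-0.05, 0.39, 0.01,-0.  , 0.04],
 [-0.01,-0.05, 0.39, 0.01,-0.  , 0.04],
 [-0.01,-0.05, 0.39, 0.01,-0.  , 0.04],
 [-0.01,-0.05, 0.39, 0.01,-0.  , 0.04],
 [-0.01,-0.05, 0.39, 0.01,-0.  , 0.04]]
```

Run:
```python
from h import *
f=np.load('w2.npz');im,d=f['im'],f['d'];st=dict(tool_pos=[0.53464194,0.24673373,0.27316719],tcp_rot=[3.81365833e-01,-3.11591638e+00,1.67786943e-03]);c=cam('wrist',st);P=cloud(c,d)
g=im.max(2); m=np.zeros(g.shape,np.uint8); s=np.s_[192:228,295:345]; m[s]=(g[s]>100)&(P[s][...,2]<.125)&(P[s][...,2]>.09)
v,u=np.nonzero(m); X=P[v,u]; a=np.radians(13.1);x=np.array([np.cos(a),np.sin(a)]);y=np.array([-x[1],x[0]])
o=np.array([.5088,.2373])+.004*x
b=np.c_[(X[:,:2]-o)@x,(X[:,:2]-o)@y,X[:,2]]; hd=b[:,0]>.016; print(np.percentile(b[hd],[2,50,98],axis=0))
for (px,z) in (([317,180],.14),([317,190],.14),([317,249],.115),([317,257],.115)):
    w=plane(c,[px],z)[0]; print(px,(w[:2]-o)@x,(w[:2]-o)@y)
t=o+.026*x; print(t, read_state()['tool_pos']); plan([t[0],t[1],.215],103.1,5);
```

```text
[[ 0.01656063 -0.01226036  0.09975949]
 [ 0.02571213  0.00194018  0.11036204]
 [ 0.03309139  0.01359377  0.1120989 ]]
[317, 180] -0.007381399991782977 0.0004333524046090421
[317, 190] -0.0007436482076991181 0.0005098668571964651
[317, 249] 0.0530390674816508 0.0008272815865739205
[317, 257] 0.05989095069347229 0.0009044773257540972
[0.53801928 0.24409954] [0.53532942 0.25115133 0.27321413]
[[-0.01,-0.05, 0.39, 0.01,-0.  , 0.04],
 [-0.01,-0.05, 0.39, 0.01,-0.  , 0.04],
 [-0.01,-0.05, 0.39, 0.01,-0.  , 0.04],
 [-0.01,-0.05, 0.39, 0.01,-0.  , 0.04],
 [-0.01,-0.05, 0.39, 0.01,-0.  , 0.04]]
```

Request:
jog_arm --increments '[[[0,-0.05,0.4,0,0,0.04,1],[-0.01,-0.05,0.4,0,0,0.04,1],[0,-0.05,0.4,0,0,0.04,1],[-0.01,-0.05,0.4,0,0,0.04,1],[0,-0.03,0.35,0,0,0.04,1]]]'

```text
time: 17.07
tool_pos: [0.5365, 0.2374, 0.2138]
tcp_rot: [0.337, -3.121, 0.002]
wrist_force: [0.0, 0.2, 0.2]
width: 0.998
grip_force: 0.0
```

Request:
jog_arm --increments '[[[0,0,0,0,0,0,1],[0,0,0,0,0,0,1],[0,0,0,0,0,0,1],[0,0,0,0,0,0,1],[0,0,0,0,0,0,1]]]'

```text
time: 17.48
tool_pos: [0.538, 0.2394, 0.2175]
tcp_rot: [-0.341, 3.121, 0.001]
wrist_force: [-0.6, 0.1, -0.0]
width: 0.997
grip_force: 0.0
```

Run:
```python
from h import *
s=read_state();print(s['tool_pos'],s['wrist_force']); plan([.5378,.2449,.153],103.1,5)
```

```text
[0.53798176 0.23937506 0.21752983] [-0.58391573  0.10167986 -0.0127907 ]
[[-0.01, 0.04, 0.43, 0.  , 0.  ,-0.02],
 [-0.01, 0.04, 0.43, 0.  , 0.  ,-0.02],
 [-0.01, 0.04, 0.43, 0.  , 0.  ,-0.02],
 [-0.01, 0.04, 0.43, 0.  , 0.  ,-0.02],
 [-0.01, 0.04, 0.43, 0.  , 0.  ,-0.02]]
```

Request:
jog_arm --increments '[[[-0.01,0.06,0.3,0,0,-0.02,1],[-0.01,0.06,0.4,0,0,-0.02,1],[-0.01,0.06,0.5,0,0,-0.02,1],[-0.01,0,0.5,0,0,-0.02,1],[0,0,0.45,0,0,-0.02,1]]]'

```text
time: 17.9
tool_pos: [0.5366, 0.2448, 0.1499]
tcp_rot: [0.358, -3.12, 0.001]
wrist_force: [0.2, 0.2, -0.1]
width: 0.999
grip_force: 0.0
```

Request:
jog_arm --increments '[[[0,0,0,0,0,0,0.4],[0,0,0,0,0,0,0.2],[0,0,0,0,0,0,0.1],[0,0,0,0,0,0,0.1],[0,0,0,0,0,0,0.1]]]' --force 60

```text
time: 18.32
tool_pos: [0.5381, 0.245, 0.1531]
tcp_rot: [-0.357, 3.119, 0.001]
wrist_force: [0.5, 0.5, -0.3]
width: 0.551
grip_force: 0.0
```

Run:
```python
from h import *
s=read_state();print(s['tool_pos'],s['wrist_force'],s['width']); plan([.5378,.2449,.153],103.1,1)
im,d,c,st=snap('wrist'); cv2.imwrite('pics/w3.png',im)
```

```text
[0.53811657 0.24499413 0.15307706] [ 0.49456924  0.52363626 -0.34857628] 0.5507688276651558
[[ 0.01,-0.  , 0.  , 0.  , 0.02,-0.01]]
```

View pics/w3.png

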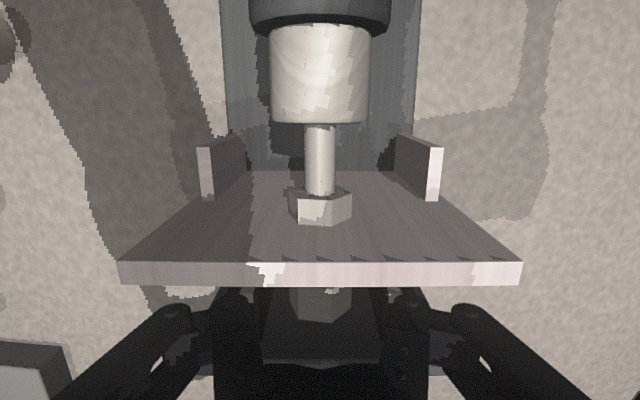

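The picture shows the head at (321,305), centred between the finger pads inside the slot. Closing now.

Request:
jog_arm --increments '[[[0,0,0,0,0,0,-0.2],[0,0,0,0,0,0,-0.4],[0,0,0,0,0,0,-1],[0,0,0,0,0,0,-1],[0,0,0,0,0,0,-1]]]' --force 80

```text
time: 18.78
tool_pos: [0.5378, 0.2446, 0.1529]
tcp_rot: [-0.357, 3.12, -0.0]
wrist_force: [-1.1, -2.2, 6.0]
width: 0.287
grip_force: 78.0
```

Request:
jog_arm --increments '[[[0,0,0,0,0,0,-1],[0,0,0,0,0,0,-1],[0,0,0,0,0,0,-1],[0,0,0,0,0,0,-1],[0,0,0,0,0,0,-1]]]' --force 80

```text
time: 19.2
tool_pos: [0.5378, 0.2446, 0.1529]
tcp_rot: [-0.357, 3.12, -0.0]
wrist_force: [-0.8, -2.5, 5.2]
width: 0.28
grip_force: 78.0
```

Request:
jog_arm --increments '[[[0,0,0,0,0,0,-1],[0,0,0,0,0,0,-1],[0,0,0,0,0,0,-1],[0,0,0,0,0,0,-1],[0,0,0,0,0,0,-1]]]'

```text
time: 19.62
tool_pos: [0.5378, 0.2446, 0.1529]
tcp_rot: [-0.357, 3.12, -0.0]
wrist_force: [-2.0, -2.3, 5.6]
width: 0.279
grip_force: 78.0
```

Request:
jog_arm --increments '[[[0,0,0,0,0,0,-1],[0,0,0,0,0,0,-1],[0,0,0,0,0,0,-1],[0,0,0,0,0,0,-1],[0,0,0,0,0,0,-1]]]'

```text
time: 20.03
tool_pos: [0.5378, 0.2446, 0.1529]
tcp_rot: [-0.358, 3.12, -0.0]
wrist_force: [-1.1, -2.0, 5.4]
width: 0.285
grip_force: 78.0
```

Run:
```python
from h import *
a,_,_,s0=snap('wrist')
for i in range(20): b,_,_,s1=snap('wrist')
r=cv2.imread('pics/w3.png')
for s in (np.s_[185:228,285:355],np.s_[130:170,220:280]): print(cv2.absdiff(a[s],b[s]).mean(), cv2.absdiff(r[s],b[s]).mean())
print(s0['time'],s1['time'],s1['width'],s1['grip_force'],s1['wrist_force'])
t,_,_,_=snap('top'); m=cv2.imread('pics/top0.png')
for s in (np.s_[222:248,297:325],np.s_[165:192,308:335]): print(cv2.absdiff(t[s],m[s]).mean())
print(bot.finish_job())
```

```text
2.7691029900332227 9.692248062015503
3.1395833333333334 4.79125
20.0333 21.0333 0.2835095916442131 78.0083392560482 [-1.11536943 -1.81230083  6.64968287]
17.12087912087912
11.4453589391861
the job is handed in; nothing more can be done
None
```

The job is handed in. All four nuts are in the tray, the cup is upright again, and the gripper holds the bolt head across its flats at 78 N with no turning seen over a 1 s check. I did not clearly confirm by camera at the end that the oil bottle and the objective still stand: my check showed some brightness change there, but the arm passed well above them.

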